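# Put the stray zinc hardware back in its organizer bins

### The arm

A 6-joint arm with a two-finger parallel gripper is mounted at the origin on the work surface. World frame = base frame: x ahead of the robot, y to its left, z up, the work surface at z = 0. Lengths are in m, angles in degrees, forces in N, time in s.
With the tool pointing down it reaches from about 0.4 to 0.825 m from the base axis. Payload 7 kg.
Tool frame: the origin (TCP) lies midway between the tips of the shut fingers; the grasp point (between the pads) lies 19 mm behind it; z points along the fingers, y is the line along which they close (so a half turn about z gives the same grasp; the last joint's range is limited). The gripper opens to 88 mm and grips with 3 to 60 N. Pads are 19 mm wide; open, the fingers measure 130 mm over their backs; the gripper's body (78 mm by 193 mm) begins 47 mm behind the grasp point.
Start: joints at [-56.603, 20.546, 0.682, 0, -70.136, -16.507], TCP at [0.196, -0.646, 0.227] pointing down, gripper open.
Joint ranges: [-176.03, 176.03], [-82.01, 121.73], [-58.28, 71.71], [-173.87, 95.51], [-174.79, -0.11], [-173.66, 173.66]. Speed limits (degrees/s): [136.94, 136.94, 172.46, 180, 180, 180].

### API

Orientations are given as [roll, pitch, yaw] about the fixed x, y, z axes, in that order (R = Rz(yaw) Ry(pitch) Rx(roll)).
In Python, from plant import r gives the robot as it stands. The module is installed in compiled form; this text tells all that it offers.
- The arm moves only by the tool play_rows, never from a script. Its argument "rows" is a list of rows, each an object with "slide": the shift along the tool's x, y, z as a fraction of full scale, a list of three; "delta_rot": the turn, a rotation vector about the tool's x, y, z as a fraction of full scale, a list of three; "fingers": the opening, from -1 (shut) to 1 (fully open). In form: [{"slide": [x, y, z], "delta_rot": [rx, ry, rz], "fingers": fingers}, ...]. A call has 1 to 8 rows; each row shifts and turns the commanded pose from where the row before left it, along the tool's axes as they then stand; what a row does not reach is not made up. Full scale, the value 1, is 0.15 m for a shift and 0.08 rad for a turn. A row lasts 1/8 s, in which the tool goes at most 62.5 mm and 10.7 degrees, less where a joint would pass 70% of its speed; a pose out of reach is approached as far as the arm can. A call with a number of a shift or a turn outside -1 to 1 is refused whole. A call with a gripper value outside its range is refused whole. The fingers move at their own pace and stop on an object; "squeeze" is the grip in N (left out, the last holds). Time passes only in rows, so rows that do not move let the fingers close. It gives the time, the measured TCP pose, the force, the opening and the grip force at its end, in the units of the state.
- r.get_state(): the state, without advancing time (a new reading comes with each control period).
- r.capture(name): name is "scene" or "top" or "wrist"; returns a dict with "image" (420x560x3 uint8, blue, green, red), "fx", "fy", "cx", "cy" (pixels), "R" (3x3) and "t" (3): a world point X has camera coordinates R X + t; the wrist camera has in their place "T_tool_cam" (4x4, takes a point from camera to tool coordinates, whose origin is the TCP and whose axes are the flange's). Camera axes: x right, y down, z forward; pixel columns grow to the right and rows downward; lengths in m; the calibration is good to about 2 mm. A picture is of the moment at which its call begins: read the wrist's pose just before it. There is no depth.
- r.close_job(): hands the job in; it is judged then, once.
The state is a dict: "time_s": time; "joints": joint angles; "qd": joint speeds; "joint_torque": joint torques, N m; "tcp_pos": TCP position; "eef_rot": TCP orientation; "contact_force": force on the tool from outside, world axes, zero at the start; "moment": the same for the moment, N m; "gripper_width": finger opening in m; "gripper_force": force on a finger pad.
Only numpy, scipy, OpenCV 4.12 (cv2) and the standard library are available. Lean on these libraries where they do the work, as an engineer would, in place of code of your own. Each camera call takes 0.05 s, during which the arm holds its last target. There are 200 camera calls.

### The job

Four zinc-grey pieces of trailer hardware are scattered on the table: a nut, a bolt, a shackle and a lifting eye nut. Put each one back into the bin of the open organizer that holds its own kind, lying on the stock below the rim. The brass nut and the brass bolt do not belong in this organizer: leave them lying where they are.

Things in the scene. Friction and masses are not known exactly. Their poses are not given: they have to be found in the camera images.
- hex_nut: Loose zinc-grey steel hexagon nut lying flat: 36 mm across flats, 42 mm across corners, 19 mm high, 22 mm hole. Origin at its centre; z up; its x axis is square to one pair of flats (as is every 60 degree step from it).
- hex_bolt: Loose zinc-grey steel hexagon-head bolt lying on its side: shank 16 mm thick, 60 mm long, threaded to the tip; head 24 mm across flats, 10 mm thick. Origin on the shank's centre line 20 mm from the head, near the balance point, 11 mm above the table; x points from head (x = -30 to -20 mm) to tip (x = +40 mm), z up.
- shackle: Loose zinc-grey D shackle of 12 mm bar, lying flat. Origin midway between its two parallel legs, 8 mm above the table; x points from pin to bow, y across the legs, z up. Legs 48 mm over their outsides, straight from x = -12 to +10 mm; bow ends at x = +34; pin with 20 mm eyes at x = -22 (eyes to x = -32), reaching from y = -27 to +34 mm. 20 mm high.
- eye_nut: Loose zinc-grey lifting eye nut lying on its side: ring of 10 mm bar, 45 mm outside (43 mm between its sides in y), 25 mm hole, and a round boss of 25 mm diameter. Origin at the ring's centre, 9 mm above the table; x points away from the boss, y across the ring, z up. Ring to x = +22 mm, boss from x = -15 to -26 mm, 27 mm high at the boss.
- brass_nut: Yellow brass look-alike of the nut, not for this organizer: hexagon nut lying flat: 36 mm across flats, 42 mm across corners, 19 mm high, 22 mm hole. Origin at its centre; z up; its x axis is square to one pair of flats (as is every 60 degree step from it).
- brass_bolt: Yellow brass look-alike of the bolt, not for this organizer: hexagon-head bolt lying on its side: shank 16 mm thick, 60 mm long, threaded to the tip; head 24 mm across flats, 10 mm thick. Origin on the shank's centre line 20 mm from the head, near the balance point, 11 mm above the table; x points from head (x = -30 to -20 mm) to tip (x = +40 mm), z up.
- nut_bin: Bin holding grey hexagon nuts: one of four alike frosted plastic lift-out bins fixed side by side in the open organizer; their places vary. Outside 116 (x) x 101 (y) x 52 mm high, walls 2 mm, open on top. Its stock makes a firm level bed 24 mm above the bin's underside, 28 mm below the rim. Origin: centre of the underside, 3 mm above the table; z up.
- bolt_bin: Bin holding grey hexagon-head bolts: one of four alike frosted plastic lift-out bins fixed side by side in the open organizer; their places vary. Outside 116 (x) x 101 (y) x 52 mm high, walls 2 mm, open on top. Its stock makes a firm level bed 24 mm above the bin's underside, 28 mm below the rim. Origin: centre of the underside, 3 mm above the table; z up.
- shackle_bin: Bin holding grey D shackles: one of four alike frosted plastic lift-out bins fixed side by side in the open organizer; their places vary. Outside 116 (x) x 101 (y) x 52 mm high, walls 2 mm, open on top. Its stock makes a firm level bed 24 mm above the bin's underside, 28 mm below the rim. Origin: centre of the underside, 3 mm above the table; z up.
- eye_bin: Bin holding grey lifting eye nuts: one of four alike frosted plastic lift-out bins fixed side by side in the open organizer; their places vary. Outside 116 (x) x 101 (y) x 52 mm high, walls 2 mm, open on top. Its stock makes a firm level bed 24 mm above the bin's underside, 28 mm below the rim. Origin: centre of the underside, 3 mm above the table; z up.

How it is judged (in metres and radians):
At the end, for the whole second after the job is handed in: The zinc nut, bolt, shackle and eye nut each lie at rest in the bin of their own kind: origin within 45 mm (bin x) and 38 mm (bin y) of the bin's centre and 22 to 44 mm above the bin's underside. The brass nut and the brass bolt are within 30 mm of where they started (x of hex_nut in the frame of nut_bin between -0.045 and 0.045 m and y of hex_nut in the frame of nut_bin between -0.038 and 0.038 m and z of hex_nut in the frame of nut_bin between 0.022 and 0.044 m and linear speed of each of hex_nut, hex_bolt, shackle, eye_nut below 0.02 m/s and angular speed of each of hex_nut, hex_bolt, shackle, eye_nut below 0.3 rad/s and x of hex_bolt in the frame of bolt_bin between -0.045 and 0.045 m and y of hex_bolt in the frame of bolt_bin between -0.038 and 0.038 m and z of hex_bolt in the frame of bolt_bin between 0.022 and 0.044 m and x of shackle in the frame of shackle_bin between -0.045 and 0.045 m and y of shackle in the frame of shackle_bin between -0.038 and 0.038 m and z of shackle in the frame of shackle_bin between 0.022 and 0.044 m and x of eye_nut in the frame of eye_bin between -0.045 and 0.045 m and y of eye_nut in the frame of eye_bin between -0.038 and 0.038 m and z of eye_nut in the frame of eye_bin between 0.022 and 0.044 m and distance of each of brass_nut, brass_bolt from where it was at the start of the episode below 0.03 m); the robot touches nothing.
It fails at once if the brass nut is moved more than 30 mm from its place (distance of brass_nut from where it was at the start of the episode above 0.03 m).
It fails at once if the brass bolt is moved more than 30 mm from its place (distance of brass_bolt from where it was at the start of the episode above 0.03 m).
It also fails if it takes over 118 s, if anything falls off the work surface, if the arm or the gripper's body presses on something with over 40 N, if the wrist force passes 120 N, or if a joint passes its speed limit or range.

## Working session

There is one attempt and no reset: what is moved stays moved. The work goes in short steps, Python scripts to look and compute and a tool call to move; the robot and the scene stay as the last step left them, time stands still between calls to the robot, and variables do not carry over. Pictures are saved under pics/ and viewed, at most 14 in all, crops included, and the job is handed in when it is done.

Besides the shell and the picture viewer there is one more tool, called after ">>>" by a JSON object that holds its "api" and its "payload". play_rows: Moves the arm, as the interface text tells. Shift numbers are shares of 0.15 m and turn numbers shares of 0.08 rad, none past 1 either way. Its arguments: {"type":"object","properties":{"rows":{"type":"array"},"squeeze":{"type":"number"}},"required":["rows"]}

```bash
mkdir -p pics; python3 - <<'E'
from plant import r
import cv2,pickle
s=r.get_state();print({k:s[k] for k in('time_s','tcp_pos','eef_rot','gripper_width')})
for n in('scene','top'):
    c=r.capture(n);cv2.imwrite(f'pics/{n}0.png',c['image']);pickle.dump(c,open(f'{n}0.pkl','wb'))
    print(n,c['fx'],c['cx'],c['cy'],c['R'],c['t'])
E
```

```text
{'time_s': 0.0, 'tcp_pos': array([ 0.19594501, -0.64541031,  0.22561869]), 'eef_rot': array([ 1.79904129e+02, -7.89823903e-03, -1.63116102e+02]), 'gripper_width': 0.08741722936226336}
scene 521.1841259401987 284.5926865422452 212.05424857353213 [[-0.32789182  0.94453545 -0.0184319 ]
 [ 0.64784838  0.21061214 -0.73207582]
 [-0.68758958 -0.25198275 -0.68097376]] [ 0.16539064 -0.29538658  1.48014927]
top 384.1160381253629 275.1170584951878 209.63322407893548 [[-0.08908844 -0.99600325 -0.0063854 ]
 [-0.97074676  0.0882609  -0.22329517]
 [ 0.2229663  -0.01369441 -0.97472996]] [0.04835947 0.50162867 0.81020509]
```

View pics/top0.png

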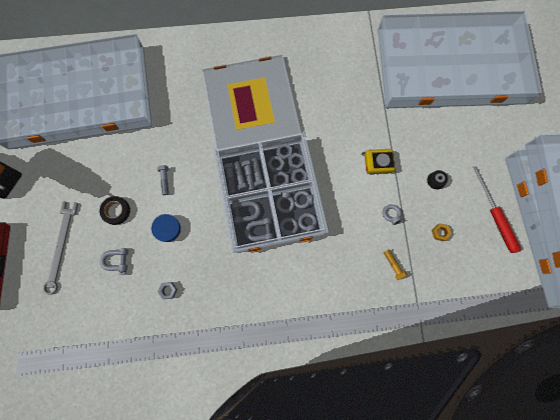

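View pics/scene0.png

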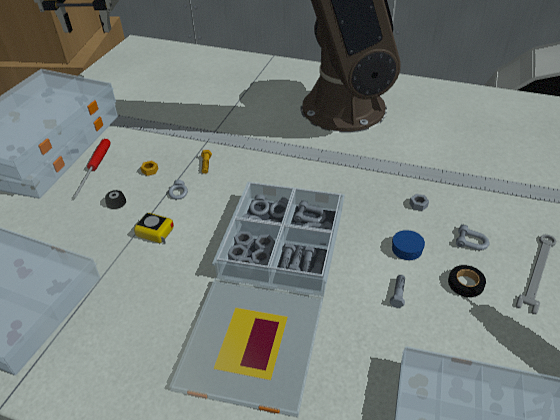

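The top view shows the bolt at (166,180), the shackle at (115,262), the nut at (168,290) and the eye nut at (393,214). The brass nut is at (442,232) and the brass bolt at (397,264). The organizer spans (218-327, 138-250). I'll zoom in for identification and detail.

```bash
cat > h.py <<'E'
import numpy as np,cv2,pickle
def ray(c,u,v,z):
    d=c['R'].T@np.array([(u-c['cx'])/c['fx'],(v-c['cy'])/c['fy'],1]);o=-c['R'].T@c['t']
    return o+d*(z-o[2])/d[2]
def proj(c,X):
    p=c['R']@np.array(X)+c['t'];return c['fx']*p[0]/p[2]+c['cx'],c['fy']*p[1]/p[2]+c['cy']
E
python3 - <<'E'
from h import *
t=pickle.load(open('top0.pkl','rb'));s=pickle.load(open('scene0.pkl','rb'))
for n,u,v,z in[('bolt',166,180,.01),('shackle',115,262,.01),('nut',168,290,.01),('eye',393,214,.01),('bnut',442,232,.01),('bbolt',397,264,.01),('bluecap',166,228,.02),('ring',115,210,.02),('TL',218,150,.055),('TR',309,138,.055),('BR',327,237,.055),('BL',234,250,.055),('C',267,193,.055)]:
    print(n,ray(t,u,v,z).round(3))
I=t['image'];J=s['image']
def cr(I,x,y,w,h,k):return cv2.resize(I[y:y+h,x:x+w],None,fx=k,fy=k,interpolation=cv2.INTER_CUBIC)
a=cr(I,205,130,133,130,3);b=cr(I,85,150,115,160,2.5);c=cr(I,365,190,100,100,2);d=cr(J,210,170,140,130,2)
o=np.zeros((600,800,3),np.uint8)
o[:390,:399]=a;o[:400,400:688]=b[:, :288];o[400:600,:200]=c;o[400:600,210:490]=d[:200]
cv2.imwrite('pics/z.png',o)
E
```

```text
bolt [0.612 0.26  0.01 ]
shackle [0.424 0.383 0.01 ]
nut [0.35  0.262 0.01 ]
eye [ 0.479 -0.275  0.01 ]
bnut [ 0.426 -0.382  0.01 ]
bbolt [ 0.361 -0.266  0.01 ]
bluecap [0.492 0.26  0.02 ]
ring [0.546 0.379 0.02 ]
TL [0.66  0.124 0.055]
TR [ 0.67  -0.092  0.055]
BR [ 0.432 -0.106  0.055]
BL [0.421 0.102 0.055]
C [0.545 0.018 0.055]
```

View pics/z.png

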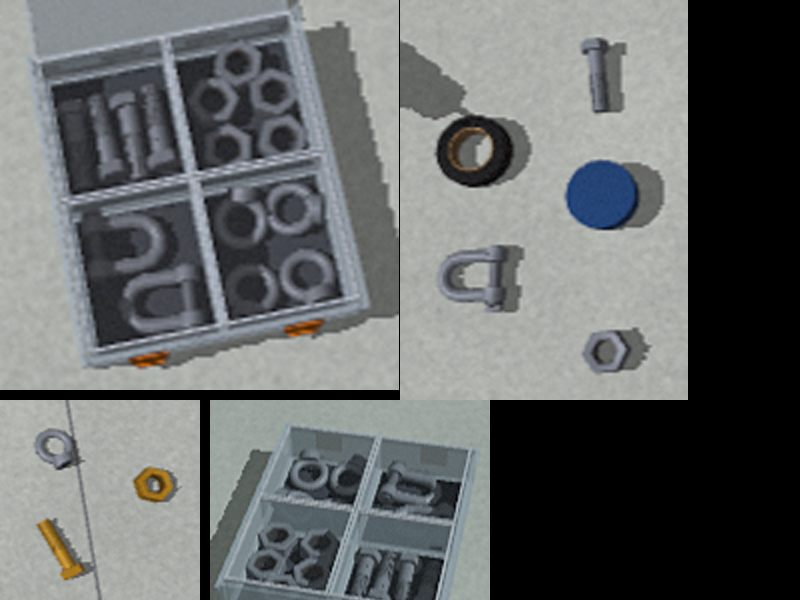

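```bash
cat >> h.py <<'E'
def plan(r,x,y,z,yaw=None):
    """print tool-axis rows: translation (rounded, ms<=0.4/row) and yaw turn (half-turn symmetric), interleaved"""
    s=r.get_state();p=s['tcp_pos'];w=s['eef_rot'][2]
    d=0 if yaw is None else (yaw-w+90)%180-90
    R=lambda a:np.array([[np.cos(a),np.sin(a),0],[np.sin(a),-np.cos(a),0],[0,0,-1]])
    D=np.array([x,y,z])-p; n=max(1,int(np.ceil(max(np.linalg.norm(D)/.054,abs(np.radians(d))/.078))))
    dr=np.radians(d)/n
    print('at',p.round(4),'rpy',s['eef_rot'].round(2),'j',s['joints'].round(0),'w',round(s['gripper_width'],4),'D',D.round(4),'dyaw',round(d,1),'n',n)
    for i in range(n):
        v=R(np.radians(w)+dr*i).T@D/n/.15
        print(np.round(v,3).tolist(),round(-dr/.08,3))
E
python3 - <<'E'
from h import *
from plant import r
t=pickle.load(open('top0.pkl','rb'))
def ang(a,b,z=.01):
    A=ray(t,*a,z);B=ray(t,*b,z);d=B-A;return A.round(3),B.round(3),np.degrees(np.arctan2(d[1],d[0])).round(1)
print('bolt head>tip',ang((162.6,168),(165,194)))
print('eye boss>ring',ang((397.5,221),(392.5,213)))
print('pin ends',ang((125,249.2),(122.2,272)),'bow',ray(t,101,260.8,.01))
# organizer: zoom picks (scale 3)
P=lambda u,v:(205+u/3,130+v/3)
for a,b in [((40,58),(88,360)),((297,20),(360,297)),((40,58),(297,20)),((88,360),(360,297)),((165,42),(214,328)),((70,200),(325,158))]:
    print('org',ang(P(*a),P(*b),.055))
plan(r,.479,-.275,.22)
print(r.capture('wrist')['T_tool_cam'])
E
```

```text
bolt head>tip (array([0.644, 0.267, 0.01 ]), array([0.577, 0.263, 0.01 ]), np.float64(-176.4))
eye boss>ring (array([ 0.461, -0.283,  0.01 ]), array([ 0.481, -0.274,  0.01 ]), np.float64(23.3))
pin ends (array([0.452, 0.36 , 0.01 ]), array([0.4  , 0.366, 0.01 ]), np.float64(172.9)) bow [0.42999584 0.41537071 0.01      ]
org (array([0.661, 0.123, 0.055]), array([0.421, 0.101, 0.055]), np.float64(-174.8))
org (array([ 0.674, -0.081,  0.055]), array([ 0.45 , -0.104,  0.055]), np.float64(-174.1))
org (array([0.661, 0.123, 0.055]), array([ 0.674, -0.081,  0.055]), np.float64(-86.3))
org (array([0.421, 0.101, 0.055]), array([ 0.45 , -0.104,  0.055]), np.float64(-82.0))
org (array([0.666, 0.024, 0.055]), array([0.437, 0.006, 0.055]), np.float64(-175.5))
org (array([0.544, 0.107, 0.055]), array([ 0.56 , -0.09 ,  0.055]), np.float64(-85.5))
at [ 0.196  -0.6455  0.2257] rpy [ 1.7992e+02 -1.0000e-02 -1.6311e+02] j [-57.  21.   1.  -0. -70. -17.] w 0.0871 D [ 0.283   0.3705 -0.0057] dyaw 0 n 9
[-0.28, 0.202, 0.004] -0.0
[-0.28, 0.202, 0.004] -0.0
[-0.28, 0.202, 0.004] -0.0
[-0.28, 0.202, 0.004] -0.0
[-0.28, 0.202, 0.004] -0.0
[-0.28, 0.202, 0.004] -0.0
[-0.28, 0.202, 0.004] -0.0
[-0.28, 0.202, 0.004] -0.0
[-0.28, 0.202, 0.004] -0.0
[[-5.70679536e-04 -9.61275155e-01 -2.75589825e-01  7.37589239e-02]
 [ 9.99999823e-01 -5.01526402e-04 -3.21399985e-04 -1.68890197e-04]
 [ 1.70738247e-04 -2.75589959e-01  9.61275270e-01 -1.58880772e-01]
 [ 0.00000000e+00  0.00000000e+00  0.00000000e+00  1.00000000e+00]]
```

>>> {"api": "play_rows", "payload": {"rows": [{"slide": [-0.28,0.202,0],"delta_rot": [0,0,-0.2],"fingers": 1},{"slide": [-0.28,0.202,0],"delta_rot": [0,0,-0.2],"fingers": 1},{"slide": [-0.28,0.202,0],"delta_rot": [0,0,-0.2],"fingers": 1},{"slide": [-0.28,0.202,0],"delta_rot": [0,0,-0.2],"fingers": 1},{"slide": [-0.28,0.202,0],"delta_rot": [0,0,-0.2],"fingers": 1},{"slide": [-0.28,0.202,0],"delta_rot": [0,0,-0.2],"fingers": 1},{"slide": [-0.31,0.23,0],"delta_rot": [0,0,0],"fingers": 1},{"slide": [-0.31,0.23,0],"delta_rot": [0,0,0],"fingers": 1}], "squeeze": 35}}

```text
time_s: 1.15
tcp_pos: [0.4346, -0.2906, 0.2266]
eef_rot: [-180.0, 0.0, -157.6]
contact_force: [0.3, 0.0, 0.8]
gripper_width: 0.0876
gripper_force: 0.0
```

```bash
cat >> h.py <<'E'
from scipy.spatial.transform import Rotation
def wrist(r):
    s=r.get_state();c=r.capture('wrist')
    T=np.eye(4);T[:3,:3]=Rotation.from_euler('xyz',s['eef_rot'],degrees=True).as_matrix();T[:3,3]=s['tcp_pos']
    M=np.linalg.inv(T@c['T_tool_cam']);c['R']=M[:3,:3];c['t']=M[:3,3];return c
def birdseye(c,cx,cy,h,z,k=2000):
    """table-plane view: up = world +x, left = +y; k px/m"""
    n=int(2*h*k)
    def w(u,v):return [cx+h-v/k,cy+h-u/k,z]
    src=np.float32([proj(c,w(u,v)) for u,v in((0,0),(n,0),(n,n),(0,n))])
    return cv2.warpPerspective(c['image'],cv2.getPerspectiveTransform(src,np.float32([(0,0),(n,0),(n,n),(0,n)])),(n,n))
E
python3 - <<'E'
from h import *
from plant import r
s=r.get_state();print(s['time_s'],s['tcp_pos'],s['eef_rot'],s['joints'])
c=wrist(r);pickle.dump(c,open('w1.pkl','wb'));cv2.imwrite('pics/w1.png',c['image'])
E
```

```text
1.15 [ 0.43458511 -0.29055959  0.22656541] [-1.79998331e+02  6.62762939e-03 -1.57621699e+02] [-1.22441561e+01  6.15057242e+00 -1.83590500e+01 -2.62915652e-03
 -6.54839753e+01 -5.53764525e+01]
```

View pics/w1.png

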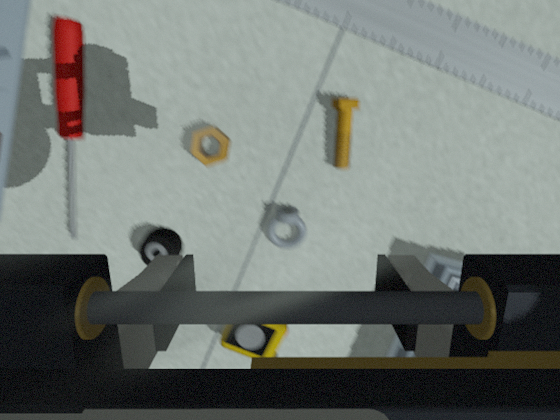

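The wrist view shows the eye nut's ring at about (286,230) with its boss above at about (289,212). I'll measure it with a mask.

```bash
cat >> h.py <<'E'
def blob(c,u,v,rad,z,save=None,bg=None):
    """object mask by saturation/hue difference from table, on metric bird's-eye patch"""
    X=ray(c,u,v,z);b=birdseye(c,X[0],X[1],rad,z,2000)
    if save:cv2.imwrite(save,cv2.resize(b,(500,500)))
    return X,b
E
python3 - <<'E'
from h import *
from plant import r
c=pickle.load(open('w1.pkl','rb'))
X,b=blob(c,286,226,.05,.009,'pics/e1.png')
print(X,b.shape,b[5,5],b[100,100])
print(ray(c,286,230,.009),ray(c,289,211,.012))
t=pickle.load(open('top0.pkl','rb'));print(proj(t,ray(c,286,230,.009)))
E
```

```text
[ 0.47752301 -0.27202496  0.009     ] (200, 200, 3) [168 175 164] [166 171 160]
[ 0.48184468 -0.27024439  0.009     ] [ 0.45956498 -0.27590307  0.012     ]
(np.float64(390.6755399302473), np.float64(213.00807030478455))
```

View pics/e1.png

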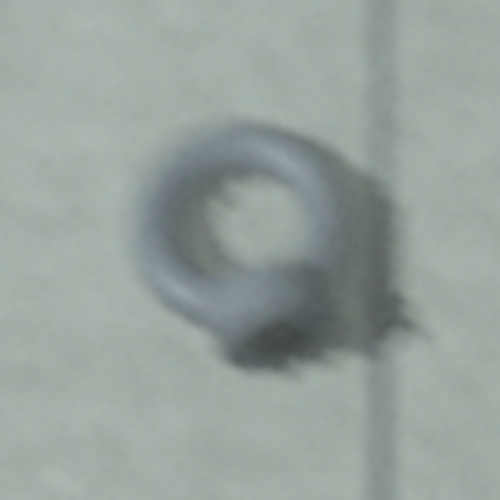

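The bird's-eye crop puts the ring centre at (246,228) with the boss towards (285,330). That gives about (0.482,-0.271) and yaw ≈22°, which matches the tool.

```bash
python3 - <<'E'
from h import *
from plant import r
plan(r,.4805,-.2712,.05)
E
```

```text
at [ 0.4374 -0.2865  0.2266] rpy [ 1.7999e+02  1.1000e-01 -1.5749e+02] j [-12.   6. -18.  -0. -65. -56.] w 0.0878 D [ 0.0431  0.0153 -0.1766] dyaw 0 n 4
[-0.076, -0.004, 0.294] -0.0
[-0.076, -0.004, 0.294] -0.0
[-0.076, -0.004, 0.294] -0.0
[-0.076, -0.004, 0.294] -0.0
```

>>> {"api": "play_rows", "payload": {"rows": [{"slide": [-0.1,-0.005,0.3],"delta_rot": [0,0,0],"fingers": 1},{"slide": [-0.1,-0.005,0.3],"delta_rot": [0,0,0],"fingers": 1},{"slide": [-0.104,-0.006,0.3],"delta_rot": [0,0,0],"fingers": 1},{"slide": [0,0,0.3],"delta_rot": [0,0,0],"fingers": 1},{"slide": [0,0,0.14],"delta_rot": [0,0,0],"fingers": 1},{"slide": [0,0,0.13],"delta_rot": [0,0,0],"fingers": 1},{"slide": [0,0,0],"delta_rot": [0,0,0],"fingers": 1},{"slide": [0,0,0],"delta_rot": [0,0,0],"fingers": 1}]}}

```text
time_s: 2.2
tcp_pos: [0.4775, -0.2772, 0.0067]
eef_rot: [-180.0, 0.0, -157.6]
contact_force: [0.4, -0.0, 0.5]
gripper_width: 0.0874
gripper_force: 0.0
```

```bash
python3 - <<'E'
from h import *
from plant import r
plan(r,.4805,-.2712,.005)
E
```

```text
at [ 0.4775 -0.2772  0.0067] rpy [-1.7998e+02  2.0000e-02 -1.5760e+02] j [-10.  23. -29.   0. -37. -58.] w 0.0874 D [ 0.003   0.006  -0.0017] dyaw 0 n 1
[-0.034, 0.03, 0.011] -0.0
```

>>> {"api": "play_rows", "payload": {"rows": [{"slide": [-0.034,0.03,0.01],"delta_rot": [0,0,0],"fingers": 1},{"slide": [0,0,0],"delta_rot": [0,0,0],"fingers": -1},{"slide": [0,0,0],"delta_rot": [0,0,0],"fingers": -1},{"slide": [0,0,0],"delta_rot": [0,0,0],"fingers": -1},{"slide": [0,0,0],"delta_rot": [0,0,0],"fingers": -1},{"slide": [0,0,0],"delta_rot": [0,0,0],"fingers": -1},{"slide": [0,0,0],"delta_rot": [0,0,0],"fingers": -1}]}}

```text
time_s: 3.08
tcp_pos: [0.4801, -0.2711, 0.0046]
eef_rot: [-180.0, 0.0, -157.6]
contact_force: [-0.5, -0.2, 0.4]
gripper_width: 0.0422
gripper_force: 35.0
```

>>> {"api": "play_rows", "payload": {"rows": [{"slide": [0,0,-0.3],"delta_rot": [0,0,0],"fingers": -1},{"slide": [0,0,-0.35],"delta_rot": [0,0,0],"fingers": -1},{"slide": [0,0,-0.35],"delta_rot": [0,0,-0.98],"fingers": -1},{"slide": [0,0,0],"delta_rot": [0,0,-0.98],"fingers": -1},{"slide": [0,0,0],"delta_rot": [0,0,-0.98],"fingers": -1},{"slide": [0,0,0],"delta_rot": [0,0,-0.98],"fingers": -1},{"slide": [0,0,0],"delta_rot": [0,0,-0.98],"fingers": -1},{"slide": [0,0,0],"delta_rot": [0,0,-0.98],"fingers": -1}]}}

```text
time_s: 4.08
tcp_pos: [0.4797, -0.2708, 0.1542]
eef_rot: [180.0, -0.0, -130.5]
contact_force: [0.8, -0.3, -1.4]
gripper_width: 0.0421
gripper_force: 35.0
```

```bash
python3 - <<'E'
from h import *
from plant import r
plan(r,.498,-.041,.15,94.8)
E
```

```text
at [ 0.4797 -0.2708  0.1542] rpy [ 1.7995e+02 -1.0000e-02 -1.3052e+02] j [ -9.  12. -21.  -0. -57. -31.] w 0.0421 D [ 0.0183  0.2298 -0.0042] dyaw 45.3 n 11
[-0.113, 0.082, 0.003] -0.899
[-0.119, 0.074, 0.003] -0.899
[-0.124, 0.065, 0.003] -0.899
[-0.128, 0.056, 0.003] -0.899
[-0.132, 0.047, 0.003] -0.899
[-0.135, 0.037, 0.003] -0.899
[-0.137, 0.027, 0.003] -0.899
[-0.139, 0.017, 0.003] -0.899
[-0.14, 0.007, 0.003] -0.899
[-0.14, -0.003, 0.003] -0.899
[-0.139, -0.013, 0.003] -0.899
```

>>> {"api": "play_rows", "payload": {"rows": [{"slide": [-0.113,0.082,0],"delta_rot": [0,0,-0.9],"fingers": -1},{"slide": [-0.119,0.074,0],"delta_rot": [0,0,-0.9],"fingers": -1},{"slide": [-0.124,0.065,0],"delta_rot": [0,0,-0.9],"fingers": -1},{"slide": [-0.128,0.056,0],"delta_rot": [0,0,-0.9],"fingers": -1},{"slide": [-0.132,0.047,0],"delta_rot": [0,0,-0.9],"fingers": -1},{"slide": [-0.135,0.037,0],"delta_rot": [0,0,-0.9],"fingers": -1},{"slide": [-0.137,0.027,0],"delta_rot": [0,0,-0.9],"fingers": -1},{"slide": [0,0,0],"delta_rot": [0,0,0],"fingers": -1}]}}

```text
time_s: 5.08
tcp_pos: [0.4919, -0.1236, 0.1544]
eef_rot: [180.0, 0.0, -101.7]
contact_force: [0.2, -0.8, -1.6]
gripper_width: 0.0421
gripper_force: 35.0
```

```bash
python3 - <<'E'
from h import *
from plant import r
c=wrist(r);pickle.dump(c,open('w2.pkl','wb'));I=c['image'].copy()
ex=np.array([.9965,.0837,0]);ey=np.array([-.0837,.9965,0]);C=np.array([.552,.0145,.055])
for a,b in((-1,-1),(-1,1),(1,-1),(1,1)):
    q=[proj(c,C+a*.058*ex+b*.0505*ey+i*.058*ex+j*.0505*ey) for i,j in((-1,-1),(-1,1),(1,1),(1,-1))]
    cv2.polylines(I,[np.int32(q)],1,(0,0,255),1)
cv2.imwrite('pics/w2.png',I)
plan(r,.498,-.041,.15,94.8)
E
```

```text
at [ 0.4919 -0.1242  0.1544] rpy [ 179.98   -0.   -101.76] j [  8.   8. -26.  -0. -56. -20.] w 0.042 D [ 0.0061  0.0832 -0.0044] dyaw 16.6 n 4
[-0.138, 0.018, 0.007] -0.903
[-0.139, 0.008, 0.007] -0.903
[-0.139, -0.002, 0.007] -0.903
[-0.139, -0.012, 0.007] -0.903
```

View pics/w2.png

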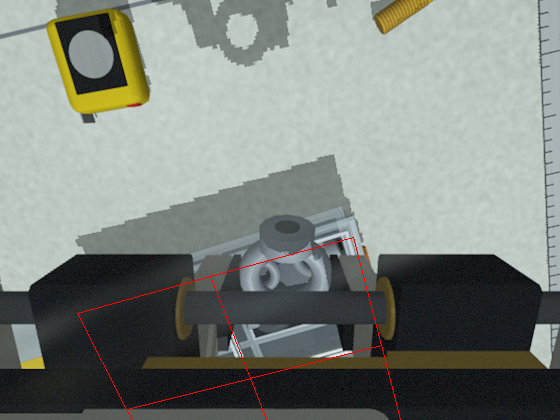

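The held eye nut shows at (287,260), boss toward the camera. The red predicted rims nearly coincide with the real ones at (352,237). I'll check the bin grid in the two fixed views.

```bash
python3 - <<'E'
from h import *
ex=np.array([.9965,.0837,0]);ey=np.array([-.0837,.9965,0]);C=np.array([.552,.0145,.055])
out=[]
for n,(x,y,w,h) in(('top',(205,130,133,130)),('scene',(205,170,150,130))):
    c=pickle.load(open(n+'0.pkl','rb'));k=3
    I=cv2.resize(c['image'][y:y+h,x:x+w],None,fx=k,fy=k,interpolation=cv2.INTER_CUBIC)
    for a,b in((-1,-1),(-1,1),(1,-1),(1,1)):
        q=[(np.array(proj(c,C+(a+i)*.058*ex+(b+j)*.0505*ey))-(x,y))*k for i,j in((-1,-1),(-1,1),(1,1),(1,-1))]
        cv2.polylines(I,[np.int32(q)],1,(0,0,255),1)
    out.append(I[:390,:399])
cv2.imwrite('pics/ov.png',np.hstack(out))
E
```

```text
(no output)
```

View pics/ov.png

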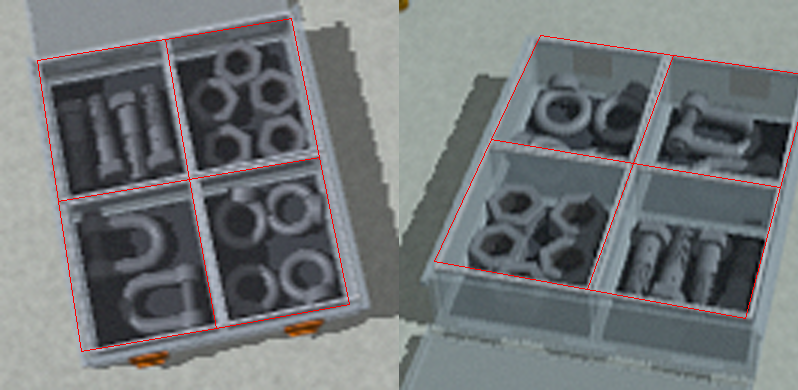

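The grid lines up with the dividers in both views to within about 3 mm. I'll continue.

>>> {"api": "play_rows", "payload": {"rows": [{"slide": [-0.138,0.018,0],"delta_rot": [0,0,-0.9],"fingers": -1},{"slide": [-0.139,0.008,0],"delta_rot": [0,0,-0.9],"fingers": -1},{"slide": [-0.139,-0.002,0],"delta_rot": [0,0,-0.9],"fingers": -1},{"slide": [-0.139,-0.012,0],"delta_rot": [0,0,-0.9],"fingers": -1},{"slide": [0,0,0.25],"delta_rot": [0,0,0],"fingers": -1},{"slide": [0,0,0],"delta_rot": [0,0,0],"fingers": -1}]}}

```text
time_s: 5.88
tcp_pos: [0.4962, -0.0421, 0.115]
eef_rot: [179.7, -0.0, -85.4]
contact_force: [-0.6, -0.2, -1.2]
gripper_width: 0.0425
gripper_force: 35.0
```

>>> {"api": "play_rows", "payload": {"rows": [{"slide": [0,0,0.26],"delta_rot": [0,0,0],"fingers": -1},{"slide": [0,0,0.16],"delta_rot": [0,0,0],"fingers": -1},{"slide": [0,0,0.09],"delta_rot": [0,0,0],"fingers": -1},{"slide": [0,0,0],"delta_rot": [0,0,0],"fingers": -1},{"slide": [0,0,0],"delta_rot": [0,0,0],"fingers": -1}]}}

```text
time_s: 6.5
tcp_pos: [0.4993, -0.0413, 0.0417]
eef_rot: [-179.9, 0.0, -85.3]
contact_force: [-0.1, 0.4, -1.5]
gripper_width: 0.0421
gripper_force: 35.0
```

>>> {"api": "play_rows", "payload": {"rows": [{"slide": [0,0,0.03],"delta_rot": [0,0,0],"fingers": -1},{"slide": [0,0,0],"delta_rot": [0,0,0],"fingers": -1},{"slide": [0,0,0],"delta_rot": [0,0,0],"fingers": 0.16},{"slide": [0,0,0],"delta_rot": [0,0,0],"fingers": 0.16},{"slide": [0,0,-0.15],"delta_rot": [0,0,0],"fingers": 0.16},{"slide": [0,0,-0.35],"delta_rot": [0,0,0],"fingers": 0.16},{"slide": [0,0,-0.35],"delta_rot": [0,0,0],"fingers": 0.16},{"slide": [0,0,-0.1],"delta_rot": [0,0,0],"fingers": 0.16}]}}

```text
time_s: 7.5
tcp_pos: [0.5002, -0.041, 0.1824]
eef_rot: [-179.6, 0.0, -85.3]
contact_force: [1.2, 0.2, -0.4]
gripper_width: 0.0507
gripper_force: 0.0
```

```bash
python3 - <<'E'
from h import *
from plant import r
c=r.capture('top');pickle.dump(c,open('top1.pkl','wb'))
plan(r,.36,.25,.2,None)
plan(r,.405,.26,.2,None)
E
```

```text
at [ 0.5002 -0.041   0.1826] rpy [-1.7965e+02  4.0000e-02 -8.5250e+01] j [ 18.   6. -25.   0. -59. -13.] w 0.0509 D [-0.1402  0.291   0.0174] dyaw 0 n 6
[-0.335, 0.128, -0.019] -0.0
[-0.335, 0.128, -0.019] -0.0
[-0.335, 0.128, -0.019] -0.0
[-0.335, 0.128, -0.019] -0.0
[-0.335, 0.128, -0.019] -0.0
[-0.335, 0.128, -0.019] -0.0
at [ 0.5002 -0.041   0.1826] rpy [-1.7965e+02  4.0000e-02 -8.5250e+01] j [ 18.   6. -25.   0. -59. -13.] w 0.0509 D [-0.0952  0.301   0.0174] dyaw 0 n 6
[-0.342, 0.078, -0.019] -0.0
[-0.342, 0.078, -0.019] -0.0
[-0.342, 0.078, -0.019] -0.0
[-0.342, 0.078, -0.019] -0.0
[-0.342, 0.078, -0.019] -0.0
[-0.342, 0.078, -0.019] -0.0
```

>>> {"api": "play_rows", "payload": {"rows": [{"slide": [-0.345,0.013,-0.06],"delta_rot": [0,0,0],"fingers": 1},{"slide": [-0.345,0.013,-0.06],"delta_rot": [0,0,0],"fingers": 1},{"slide": [-0.345,0.013,-0.06],"delta_rot": [0,0,0],"fingers": 1},{"slide": [-0.345,0.013,-0.06],"delta_rot": [0,0,0],"fingers": 1},{"slide": [-0.345,0.013,-0.06],"delta_rot": [0,0,0],"fingers": 1},{"slide": [-0.345,0.013,-0.06],"delta_rot": [0,0,0],"fingers": 1},{"slide": [-0.345,0.013,-0.02],"delta_rot": [0,0,0],"fingers": 1},{"slide": [-0.345,0.013,0],"delta_rot": [0,0,0],"fingers": 1}]}}

```text
time_s: 8.55
tcp_pos: [0.4481, 0.3716, 0.2346]
eef_rot: [180.0, -0.0, -85.3]
contact_force: [0.9, 0.2, 0.1]
gripper_width: 0.0876
gripper_force: 0.0
```

```bash
python3 - <<'E'
from h import *
from plant import r
r.capture('wrist');r.capture('wrist')
c=wrist(r);print(r.get_state()['tcp_pos']);pickle.dump(c,open('w3.pkl','wb'))
cv2.imwrite('pics/w3.png',c['image'])
B=[birdseye(c,x,y,.05,.01,2000) for x,y in((.35,.262),(.42,.385),(.61,.262))]
E=pickle.load(open('top1.pkl','rb'))['image'][130:260,205:335]
o=np.zeros((600,800,3),np.uint8)
for i,b in enumerate(B): o[(i//2)*300:(i//2)*300+300,(i%2)*400:(i%2)*400+300]=cv2.resize(b,(300,300))
o[300:600,400:700]=cv2.resize(E,(300,300))
cv2.imwrite('pics/o3.png',o)
E
```

```text
[0.4478026  0.37173825 0.23332539]
```

View pics/o3.png

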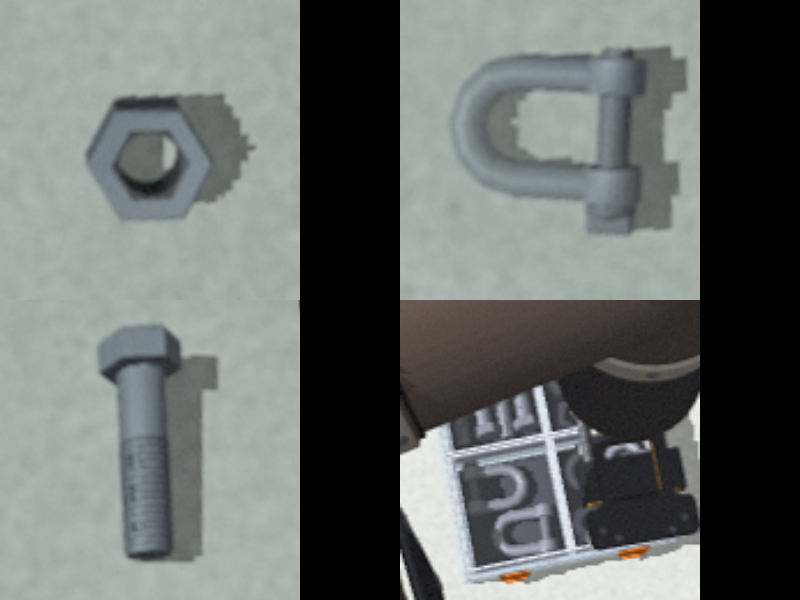

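The crops show all three parts:
- **Nut:** centre at (149,163) in its crop, flats near world x, giving about (0.348,0.263).
- **Shackle:** pin on the right at (614,131), bow at (452,125), origin about (0.427,0.385), yaw 87.5°.
- **Bolt:** head at the top, origin about (0.614,0.264), yaw ≈-177°.

I'll pick up the shackle first.

```bash
python3 - <<'E'
from h import *
from plant import r
plan(r,.4271,.385,.005,87.5)
E
```

```text
at [0.4478 0.3717 0.2333] rpy [ 1.7988e+02 -1.3000e-01 -8.5140e+01] j [ 59.  12. -11.  -0. -68. -54.] w 0.0878 D [-0.0207  0.0133 -0.2283] dyaw -7.4 n 5
[-0.02, 0.026, 0.304] 0.321
[-0.019, 0.027, 0.304] 0.321
[-0.019, 0.027, 0.304] 0.321
[-0.018, 0.027, 0.304] 0.321
[-0.017, 0.028, 0.304] 0.321
```

>>> {"api": "play_rows", "payload": {"rows": [{"slide": [-0.023,0.033,0.3],"delta_rot": [0,0,0.4],"fingers": 1},{"slide": [-0.023,0.033,0.3],"delta_rot": [0,0,0.4],"fingers": 1},{"slide": [-0.023,0.034,0.3],"delta_rot": [0,0,0.4],"fingers": 1},{"slide": [-0.023,0.034,0.3],"delta_rot": [0,0,0.4],"fingers": 1},{"slide": [0,0,0.1],"delta_rot": [0,0,0],"fingers": 1},{"slide": [0,0,0.1],"delta_rot": [0,0,0],"fingers": 1},{"slide": [0,0,0],"delta_rot": [0,0,0],"fingers": 1}]}}

```text
time_s: 9.57
tcp_pos: [0.4285, 0.3828, 0.0255]
eef_rot: [180.0, -0.0, -92.6]
contact_force: [0.8, 0.2, 0.6]
gripper_width: 0.0873
gripper_force: 0.0
```

```bash
python3 - <<'E'
from h import *
from plant import r
plan(r,.4271,.385,.005,87.5)
E
```

```text
at [0.4285 0.3828 0.0255] rpy [ 1.7999e+02 -3.0000e-02 -9.2610e+01] j [ 61.  23. -26.   0. -41. -64.] w 0.0873 D [-0.0014  0.0022 -0.0205] dyaw 0.1 n 1
[-0.014, 0.01, 0.136] -0.025
```

>>> {"api": "play_rows", "payload": {"rows": [{"slide": [-0.014,0.01,0.136],"delta_rot": [0,0,0],"fingers": 1},{"slide": [0,0,0],"delta_rot": [0,0,0],"fingers": 1},{"slide": [0,0,0],"delta_rot": [0,0,0],"fingers": -1},{"slide": [0,0,0],"delta_rot": [0,0,0],"fingers": -1},{"slide": [0,0,0],"delta_rot": [0,0,0],"fingers": -1},{"slide": [0,0,0],"delta_rot": [0,0,0],"fingers": -1},{"slide": [0,0,0],"delta_rot": [0,0,0],"fingers": -1}]}}

```text
time_s: 10.45
tcp_pos: [0.4268, 0.3854, 0.0053]
eef_rot: [-180.0, 0.0, -92.6]
contact_force: [-0.6, 0.2, 2.1]
gripper_width: 0.0468
gripper_force: 35.0
```

>>> {"api": "play_rows", "payload": {"rows": [{"slide": [0,0,-0.2],"delta_rot": [0,0,0],"fingers": -1},{"slide": [0,0,-0.35],"delta_rot": [0,0,0],"fingers": -1},{"slide": [0,0,-0.3],"delta_rot": [0,0,0],"fingers": -1},{"slide": [0,0,0],"delta_rot": [0,0,0],"fingers": -1}]}}

```text
time_s: 10.95
tcp_pos: [0.4281, 0.3872, 0.1364]
eef_rot: [-179.8, 0.3, -92.6]
contact_force: [0.2, -0.3, -2.8]
gripper_width: 0.0464
gripper_force: 35.0
```

```bash
python3 - <<'E'
from h import *
from plant import r
plan(r,.490,.060,.13,94.8)
E
```

```text
at [0.4281 0.3872 0.1364] rpy [-179.8     0.34  -92.59] j [ 62.  15. -19.   0. -55. -64.] w 0.0464 D [ 0.0619 -0.3272 -0.0064] dyaw 7.4 n 7
[0.309, -0.073, 0.006] -0.23
[0.31, -0.067, 0.006] -0.23
[0.311, -0.062, 0.006] -0.23
[0.312, -0.056, 0.006] -0.23
[0.313, -0.05, 0.006] -0.23
[0.314, -0.044, 0.006] -0.23
[0.315, -0.038, 0.006] -0.23
```

>>> {"api": "play_rows", "payload": {"rows": [{"slide": [0.309,-0.073,0],"delta_rot": [0,0,-0.23],"fingers": -1},{"slide": [0.31,-0.067,0],"delta_rot": [0,0,-0.23],"fingers": -1},{"slide": [0.311,-0.062,0],"delta_rot": [0,0,-0.23],"fingers": -1},{"slide": [0.312,-0.056,0],"delta_rot": [0,0,-0.23],"fingers": -1},{"slide": [0.313,-0.05,0],"delta_rot": [0,0,-0.23],"fingers": -1},{"slide": [0.314,-0.044,0],"delta_rot": [0,0,-0.23],"fingers": -1},{"slide": [0.315,-0.038,0],"delta_rot": [0,0,-0.23],"fingers": -1},{"slide": [0,0,0],"delta_rot": [0,0,0],"fingers": -1}]}}

```text
time_s: 11.95
tcp_pos: [0.4875, 0.0551, 0.1313]
eef_rot: [179.8, -0.0, -85.5]
contact_force: [0.2, -0.4, -2.5]
gripper_width: 0.0475
gripper_force: 35.0
```

```bash
python3 - <<'E'
from h import *
from plant import r
plan(r,.490,.060,.037,94.8)
E
```

```text
at [0.4875 0.0551 0.1313] rpy [ 1.7984e+02 -5.0000e-02 -8.5460e+01] j [ 29.   8. -30.  -0. -52. -25.] w 0.0475 D [ 0.0025  0.0049 -0.0943] dyaw 0.3 n 2
[-0.016, -0.01, 0.314] -0.028
[-0.016, -0.01, 0.314] -0.028
```

>>> {"api": "play_rows", "payload": {"rows": [{"slide": [-0.03,-0.02,0.2],"delta_rot": [0,0,0],"fingers": -1},{"slide": [0,0,0.2],"delta_rot": [0,0,0],"fingers": -1},{"slide": [0,0,0.13],"delta_rot": [0,0,0],"fingers": -1},{"slide": [0,0,0.06],"delta_rot": [0,0,0],"fingers": -1},{"slide": [0,0,0],"delta_rot": [0,0,0],"fingers": -1},{"slide": [0,0,0],"delta_rot": [0,0,0],"fingers": -1}]}}

```text
time_s: 12.7
tcp_pos: [0.4916, 0.0632, 0.0448]
eef_rot: [-179.9, 0.0, -85.2]
contact_force: [-0.4, 0.7, -2.2]
gripper_width: 0.0469
gripper_force: 35.0
```

>>> {"api": "play_rows", "payload": {"rows": [{"slide": [0.015,0,0.045],"delta_rot": [0,0,0],"fingers": -1},{"slide": [0,0,0.01],"delta_rot": [0,0,0],"fingers": -1},{"slide": [0,0,0],"delta_rot": [0,0,0],"fingers": -1},{"slide": [0,0,0],"delta_rot": [0,0,0],"fingers": 0.24},{"slide": [0,0,0],"delta_rot": [0,0,0],"fingers": 0.24},{"slide": [0,0,-0.15],"delta_rot": [0,0,0],"fingers": 0.24},{"slide": [0,0,-0.35],"delta_rot": [0,0,0],"fingers": 0.24},{"slide": [0,0,-0.35],"delta_rot": [0,0,0],"fingers": 0.24}]}}

```text
time_s: 13.7
tcp_pos: [0.4911, 0.0604, 0.165]
eef_rot: [180.0, -0.0, -85.2]
contact_force: [0.3, -0.5, -0.6]
gripper_width: 0.0542
gripper_force: 0.0
```

```bash
python3 - <<'E'
from h import *
from plant import r
plan(r,.614,.264,.10,3)
E
```

```text
at [0.4911 0.0604 0.165 ] rpy [ 1.7998e+02 -2.0000e-02 -8.5220e+01] j [ 30.   7. -27.   0. -57. -25.] w 0.0542 D [ 0.1229  0.2036 -0.065 ] dyaw 88.2 n 20
[-0.064, -0.046, 0.022] -0.962
[-0.06, -0.051, 0.022] -0.962
[-0.056, -0.056, 0.022] -0.962
[-0.052, -0.06, 0.022] -0.962
[-0.047, -0.064, 0.022] -0.962
[-0.042, -0.067, 0.022] -0.962
[-0.037, -0.07, 0.022] -0.962
[-0.031, -0.073, 0.022] -0.962
[-0.026, -0.075, 0.022] -0.962
[-0.02, -0.077, 0.022] -0.962
[-0.014, -0.078, 0.022] -0.962
[-0.008, -0.079, 0.022] -0.962
[-0.002, -0.079, 0.022] -0.962
[0.004, -0.079, 0.022] -0.962
[0.011, -0.079, 0.022] -0.962
[0.017, -0.078, 0.022] -0.962
[0.022, -0.076, 0.022] -0.962
[0.028, -0.074, 0.022] -0.962
[0.034, -0.072, 0.022] -0.962
[0.039, -0.069, 0.022] -0.962
```

```bash
python3 - <<'E'
from h import *
from plant import r
plan(r,.348,.263,.10,-57.5)
E
```

```text
at [0.4911 0.0604 0.165 ] rpy [ 1.7998e+02 -2.0000e-02 -8.5220e+01] j [ 30.   7. -27.   0. -57. -25.] w 0.0542 D [-0.1431  0.2026 -0.065 ] dyaw 27.7 n 7
[-0.204, 0.12, 0.062] -0.864
[-0.211, 0.105, 0.062] -0.864
[-0.218, 0.091, 0.062] -0.864
[-0.224, 0.075, 0.062] -0.864
[-0.229, 0.06, 0.062] -0.864
[-0.232, 0.044, 0.062] -0.864
[-0.235, 0.028, 0.062] -0.864
```

>>> {"api": "play_rows", "payload": {"rows": [{"slide": [-0.204,0.12,0],"delta_rot": [0,0,-0.864],"fingers": 1},{"slide": [-0.211,0.105,0],"delta_rot": [0,0,-0.864],"fingers": 1},{"slide": [-0.218,0.091,0.06],"delta_rot": [0,0,-0.864],"fingers": 1},{"slide": [-0.224,0.075,0.09],"delta_rot": [0,0,-0.864],"fingers": 1},{"slide": [-0.229,0.06,0.09],"delta_rot": [0,0,-0.864],"fingers": 1},{"slide": [-0.232,0.044,0.09],"delta_rot": [0,0,-0.864],"fingers": 1},{"slide": [-0.235,0.028,0.09],"delta_rot": [0,0,-0.864],"fingers": 1},{"slide": [0,0,0],"delta_rot": [0,0,0],"fingers": 1}]}}

```text
time_s: 14.7
tcp_pos: [0.347, 0.2643, 0.0999]
eef_rot: [180.0, -0.0, -57.3]
contact_force: [0.3, 0.1, 0.6]
gripper_width: 0.0874
gripper_force: 0.0
```

```bash
python3 - <<'E'
from h import *
from plant import r
r.capture('wrist')
plan(r,.348,.263,.005,-57.5)
E
```

```text
at [0.3475 0.2637 0.1003] rpy [ 1.7998e+02 -2.0000e-02 -5.7390e+01] j [ 63.   5. -38.   0. -46. -31.] w 0.0876 D [ 0.0005 -0.0007 -0.0953] dyaw -0.1 n 2
[0.003, 0.0, 0.318] 0.012
[0.003, 0.0, 0.318] 0.012
```

>>> {"api": "play_rows", "payload": {"rows": [{"slide": [0.006,0,0.25],"delta_rot": [0,0,0],"fingers": 1},{"slide": [0,0,0.25],"delta_rot": [0,0,0],"fingers": 1},{"slide": [0,0,0.13],"delta_rot": [0,0,0],"fingers": 1},{"slide": [0,0,0],"delta_rot": [0,0,0],"fingers": 1},{"slide": [0,0,0],"delta_rot": [0,0,0],"fingers": -1},{"slide": [0,0,0],"delta_rot": [0,0,0],"fingers": -1},{"slide": [0,0,0],"delta_rot": [0,0,0],"fingers": -1},{"slide": [0,0,0],"delta_rot": [0,0,0],"fingers": -1}]}}

```text
time_s: 15.75
tcp_pos: [0.3486, 0.2626, 0.0063]
eef_rot: [-180.0, 0.0, -57.5]
contact_force: [0.9, 0.3, -0.2]
gripper_width: 0.0531
gripper_force: 0.0
```

>>> {"api": "play_rows", "payload": {"rows": [{"slide": [0,0,0],"delta_rot": [0,0,0],"fingers": -1}]}}

```text
time_s: 15.88
tcp_pos: [0.3485, 0.2625, 0.0061]
eef_rot: [-180.0, 0.0, -57.5]
contact_force: [-1.2, 0.5, -0.6]
gripper_width: 0.0432
gripper_force: 0.0
```

>>> {"api": "play_rows", "payload": {"rows": [{"slide": [0,0,0],"delta_rot": [0,0,0],"fingers": -1},{"slide": [0,0,0],"delta_rot": [0,0,0],"fingers": -1},{"slide": [0,0,0],"delta_rot": [0,0,0],"fingers": -1},{"slide": [0,0,-0.2],"delta_rot": [0,0,0],"fingers": -1},{"slide": [0,0,-0.35],"delta_rot": [0,0,0],"fingers": -1},{"slide": [0,0,-0.3],"delta_rot": [0,0,0],"fingers": -1},{"slide": [0,0,0],"delta_rot": [0,0,0],"fingers": -1}]}}

```text
time_s: 16.75
tcp_pos: [0.3498, 0.2644, 0.1365]
eef_rot: [-179.6, 0.2, -57.5]
contact_force: [0.4, -0.2, -1.5]
gripper_width: 0.0392
gripper_force: 35.0
```

```bash
python3 - <<'E'
from h import *
from plant import r
plan(r,.614,-.031,.135,94.8)
E
```

```text
at [0.3498 0.2644 0.1365] rpy [-179.63    0.18  -57.49] j [ 63.   2. -36.   0. -52. -31.] w 0.0392 D [ 0.2642 -0.2954 -0.0015] dyaw -27.7 n 8
[0.326, -0.053, 0.001] 0.756
[0.322, -0.073, 0.001] 0.756
[0.317, -0.092, 0.001] 0.756
[0.311, -0.111, 0.001] 0.756
[0.304, -0.13, 0.001] 0.756
[0.295, -0.148, 0.001] 0.756
[0.286, -0.166, 0.001] 0.756
[0.275, -0.183, 0.001] 0.756
```

>>> {"api": "play_rows", "payload": {"rows": [{"slide": [0.326,-0.053,0],"delta_rot": [0,0,0.756],"fingers": -1},{"slide": [0.322,-0.073,0],"delta_rot": [0,0,0.756],"fingers": -1},{"slide": [0.317,-0.092,0],"delta_rot": [0,0,0.756],"fingers": -1},{"slide": [0.311,-0.111,0],"delta_rot": [0,0,0.756],"fingers": -1},{"slide": [0.304,-0.13,0],"delta_rot": [0,0,0.756],"fingers": -1},{"slide": [0.295,-0.148,0],"delta_rot": [0,0,0.756],"fingers": -1},{"slide": [0.286,-0.166,0],"delta_rot": [0,0,0.756],"fingers": -1},{"slide": [0.275,-0.183,0],"delta_rot": [0,0,0.756],"fingers": -1}]}}

```text
time_s: 17.75
tcp_pos: [0.6129, -0.0347, 0.1315]
eef_rot: [179.9, 0.0, -85.4]
contact_force: [0.9, 1.2, -1.2]
gripper_width: 0.0394
gripper_force: 35.0
```

>>> {"api": "play_rows", "payload": {"rows": [{"slide": [0,0,0],"delta_rot": [0,0,0],"fingers": -1}]}}

```text
time_s: 17.88
tcp_pos: [0.6134, -0.0358, 0.1308]
eef_rot: [179.8, -0.0, -85.5]
contact_force: [-0.4, 0.3, -2.0]
gripper_width: 0.0398
gripper_force: 35.0
```

```bash
python3 - <<'E'
from h import *
from plant import r
plan(r,.614,-.031,.037,94.8)
c=wrist(r);cv2.imwrite('pics/n4.png',cv2.resize(c['image'][150:400,150:420],None,fx=2,fy=2))
E
```

```text
at [ 0.6134 -0.0358  0.1308] rpy [ 1.7983e+02 -3.0000e-02 -8.5490e+01] j [ 15.  19. -14.   0. -56. -10.] w 0.0398 D [ 0.0006  0.0048 -0.0938] dyaw 0.3 n 2
[-0.016, -0.003, 0.313] -0.032
[-0.016, -0.003, 0.313] -0.032
```

View pics/n4.png

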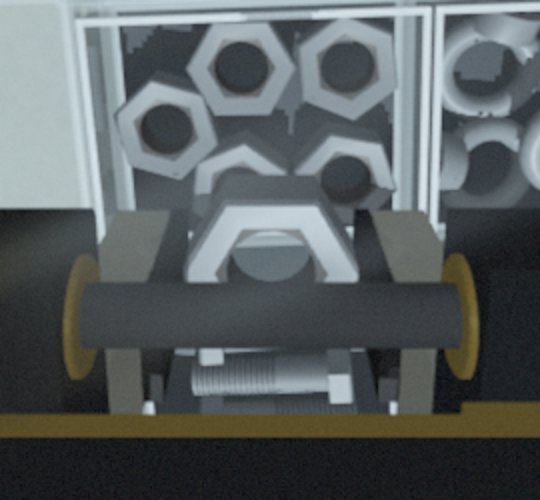

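The nut is held level, though by its corners rather than its flats, and it is over the nut bin (stock nuts at (160,130)-(345,70)). I'll lower it.

>>> {"api": "play_rows", "payload": {"rows": [{"slide": [-0.016,0,0.25],"delta_rot": [0,0,0],"fingers": -1},{"slide": [-0.016,0,0.25],"delta_rot": [0,0,0],"fingers": -1},{"slide": [0,0,0.07],"delta_rot": [0,0,0],"fingers": -1},{"slide": [0,0,0],"delta_rot": [0,0,0],"fingers": -1},{"slide": [0,0,0],"delta_rot": [0,0,0],"fingers": -1}]}}

```text
time_s: 18.55
tcp_pos: [0.6132, -0.028, 0.0493]
eef_rot: [-179.9, 0.0, -85.2]
contact_force: [0.3, -0.5, -0.8]
gripper_width: 0.0395
gripper_force: 35.0
```

>>> {"api": "play_rows", "payload": {"rows": [{"slide": [0.01,0,0.06],"delta_rot": [0,0,0],"fingers": -1},{"slide": [0,0,0.02],"delta_rot": [0,0,0],"fingers": -1},{"slide": [0,0,0],"delta_rot": [0,0,0],"fingers": -1},{"slide": [0,0,0],"delta_rot": [0,0,0],"fingers": 0.12},{"slide": [0,0,0],"delta_rot": [0,0,0],"fingers": 0.12},{"slide": [0,0,-0.15],"delta_rot": [0,0,0],"fingers": 0.12},{"slide": [0,0,-0.35],"delta_rot": [0,0,0],"fingers": 0.12},{"slide": [0,0,-0.35],"delta_rot": [0,0,0],"fingers": 0.12}]}}

```text
time_s: 19.55
tcp_pos: [0.6122, -0.03, 0.1648]
eef_rot: [180.0, -0.0, -85.2]
contact_force: [1.2, 0.3, 0.5]
gripper_width: 0.0492
gripper_force: 0.0
```

```bash
python3 - <<'E'
from h import *
from plant import r
plan(r,.614,.264,.17,3)
E
```

```text
at [ 0.6122 -0.03    0.1648] rpy [ 1.7996e+02 -2.0000e-02 -8.5230e+01] j [ 15.  17. -12.   0. -60. -11.] w 0.0492 D [0.0018 0.294  0.0052] dyaw 88.2 n 20
[-0.098, -0.009, -0.002] -0.962
[-0.097, -0.016, -0.002] -0.962
[-0.095, -0.024, -0.002] -0.962
[-0.093, -0.031, -0.002] -0.962
[-0.09, -0.038, -0.002] -0.962
[-0.087, -0.045, -0.002] -0.962
[-0.083, -0.051, -0.002] -0.962
[-0.079, -0.058, -0.002] -0.962
[-0.075, -0.064, -0.002] -0.962
[-0.069, -0.069, -0.002] -0.962
[-0.064, -0.074, -0.002] -0.962
[-0.058, -0.079, -0.002] -0.962
[-0.052, -0.083, -0.002] -0.962
[-0.045, -0.087, -0.002] -0.962
[-0.038, -0.09, -0.002] -0.962
[-0.031, -0.093, -0.002] -0.962
[-0.024, -0.095, -0.002] -0.962
[-0.017, -0.097, -0.002] -0.962
[-0.009, -0.098, -0.002] -0.962
[-0.002, -0.098, -0.002] -0.962
```

>>> {"api": "play_rows", "payload": {"rows": [{"slide": [-0.098,-0.009,0],"delta_rot": [0,0,-0.962],"fingers": 0.3},{"slide": [-0.097,-0.016,0],"delta_rot": [0,0,-0.962],"fingers": 0.3},{"slide": [-0.095,-0.024,0],"delta_rot": [0,0,-0.962],"fingers": 0.3},{"slide": [-0.093,-0.031,0],"delta_rot": [0,0,-0.962],"fingers": 0.3},{"slide": [-0.09,-0.038,0],"delta_rot": [0,0,-0.962],"fingers": 0.3},{"slide": [-0.087,-0.045,0],"delta_rot": [0,0,-0.962],"fingers": 0.3},{"slide": [-0.083,-0.051,0],"delta_rot": [0,0,-0.962],"fingers": 0.3},{"slide": [-0.079,-0.058,0],"delta_rot": [0,0,-0.962],"fingers": 0.3}]}}

```text
time_s: 20.55
tcp_pos: [0.6134, 0.0882, 0.1637]
eef_rot: [-180.0, -0.0, -49.8]
contact_force: [1.6, -0.8, -0.2]
gripper_width: 0.0571
gripper_force: 0.0
```

>>> {"api": "play_rows", "payload": {"rows": [{"slide": [-0.075,-0.064,0],"delta_rot": [0,0,-0.962],"fingers": 0.3},{"slide": [-0.069,-0.069,0],"delta_rot": [0,0,-0.962],"fingers": 0.3},{"slide": [-0.064,-0.074,0],"delta_rot": [0,0,-0.962],"fingers": 0.3},{"slide": [-0.058,-0.079,0],"delta_rot": [0,0,-0.962],"fingers": 0.3},{"slide": [-0.052,-0.083,0],"delta_rot": [0,0,-0.962],"fingers": 0.3},{"slide": [-0.045,-0.087,0],"delta_rot": [0,0,-0.962],"fingers": 0.3},{"slide": [-0.038,-0.09,0],"delta_rot": [0,0,-0.962],"fingers": 0.3},{"slide": [-0.031,-0.093,0],"delta_rot": [0,0,-0.962],"fingers": 0.3}]}}

```text
time_s: 21.55
tcp_pos: [0.6143, 0.2058, 0.1636]
eef_rot: [-180.0, -0.0, -14.5]
contact_force: [-0.1, 0.3, 0.4]
gripper_width: 0.0568
gripper_force: 0.0
```

>>> {"api": "play_rows", "payload": {"rows": [{"slide": [-0.024,-0.095,0.1],"delta_rot": [0,0,-0.962],"fingers": 0.3},{"slide": [-0.017,-0.097,0.1],"delta_rot": [0,0,-0.962],"fingers": 0.3},{"slide": [-0.009,-0.098,0.1],"delta_rot": [0,0,-0.962],"fingers": 0.3},{"slide": [-0.002,-0.098,0.1],"delta_rot": [0,0,-0.962],"fingers": 0.3},{"slide": [0,0,0],"delta_rot": [0,0,0],"fingers": 0.3},{"slide": [0,0,0],"delta_rot": [0,0,0],"fingers": 0.3}]}}

```text
time_s: 22.3
tcp_pos: [0.615, 0.264, 0.1039]
eef_rot: [-180.0, -0.0, 2.9]
contact_force: [0.5, 0.5, 0.6]
gripper_width: 0.057
gripper_force: 0.0
```

```bash
python3 - <<'E'
from h import *
from plant import r
plan(r,.614,.264,.003,3)
E
```

```text
at [0.615  0.264  0.1039] rpy [-1.80e+02 -2.00e-02  2.89e+00] j [ 40.  25.  -9.   0. -56.  53.] w 0.057 D [-0.001  -0.     -0.1009] dyaw 0.1 n 2
[-0.003, -0.0, 0.336] -0.012
[-0.003, -0.0, 0.336] -0.012
```

>>> {"api": "play_rows", "payload": {"rows": [{"slide": [-0.006,0,0.25],"delta_rot": [0,0,0],"fingers": 0.3},{"slide": [0,0,0.25],"delta_rot": [0,0,0],"fingers": 0.3},{"slide": [0,0,0.16],"delta_rot": [0,0,0],"fingers": 0.3},{"slide": [0,0,0],"delta_rot": [0,0,0],"fingers": 0.3},{"slide": [0,0,0],"delta_rot": [0,0,0],"fingers": -1},{"slide": [0,0,0],"delta_rot": [0,0,0],"fingers": -1},{"slide": [0,0,0],"delta_rot": [0,0,0],"fingers": -1},{"slide": [0,0,0],"delta_rot": [0,0,0],"fingers": -1}]}}

```text
time_s: 23.3
tcp_pos: [0.6141, 0.2643, 0.005]
eef_rot: [-180.0, -0.0, 3.0]
contact_force: [-0.3, 0.3, -0.1]
gripper_width: 0.0224
gripper_force: 0.0
```

>>> {"api": "play_rows", "payload": {"rows": [{"slide": [0,0,0],"delta_rot": [0,0,0],"fingers": -1},{"slide": [0,0,0],"delta_rot": [0,0,0],"fingers": -1},{"slide": [0,0,0],"delta_rot": [0,0,0],"fingers": -1}]}}

```text
time_s: 23.68
tcp_pos: [0.614, 0.2643, 0.0047]
eef_rot: [-180.0, -0.0, 3.0]
contact_force: [-0.6, 0.0, 3.0]
gripper_width: 0.0151
gripper_force: 35.0
```

>>> {"api": "play_rows", "payload": {"rows": [{"slide": [0,0,-0.2],"delta_rot": [0,0,0],"fingers": -1},{"slide": [0,0,-0.35],"delta_rot": [0,0,0],"fingers": -1},{"slide": [0,0,-0.32],"delta_rot": [0,0,0],"fingers": -1},{"slide": [-0.03,0.32,0],"delta_rot": [0,0,-0.2],"fingers": -1},{"slide": [-0.03,0.32,0],"delta_rot": [0,0,-0.2],"fingers": -1},{"slide": [-0.03,0.32,0],"delta_rot": [0,0,0],"fingers": -1},{"slide": [-0.03,0.32,0],"delta_rot": [0,0,0],"fingers": -1},{"slide": [0,0,0],"delta_rot": [0,0,0],"fingers": -1}]}}

```text
time_s: 24.68
tcp_pos: [0.6088, 0.0682, 0.1346]
eef_rot: [180.0, 0.1, 4.6]
contact_force: [0.6, 1.5, -0.5]
gripper_width: 0.015
gripper_force: 35.0
```

>>> {"api": "play_rows", "payload": {"rows": [{"slide": [0,0,0],"delta_rot": [0,0,0],"fingers": -1}]}}

```text
time_s: 24.8
tcp_pos: [0.6096, 0.0711, 0.1347]
eef_rot: [-180.0, 0.0, 4.7]
contact_force: [0.2, -0.8, -1.4]
gripper_width: 0.0152
gripper_force: 35.0
```

```bash
python3 - <<'E'
from h import *
from plant import r
plan(r,.602,.070,.037,4.8)
c=wrist(r);cv2.imwrite('pics/b5.png',c['image'])
E
```

```text
at [0.6096 0.0711 0.1347] rpy [-1.80e+02  2.00e-02  4.74e+00] j [ 25.  19. -14.  -0. -57.  70.] w 0.0152 D [-0.0076 -0.0011 -0.0977] dyaw 0.1 n 2
[-0.025, 0.002, 0.326] -0.006
[-0.025, 0.002, 0.326] -0.006
```

View pics/b5.png

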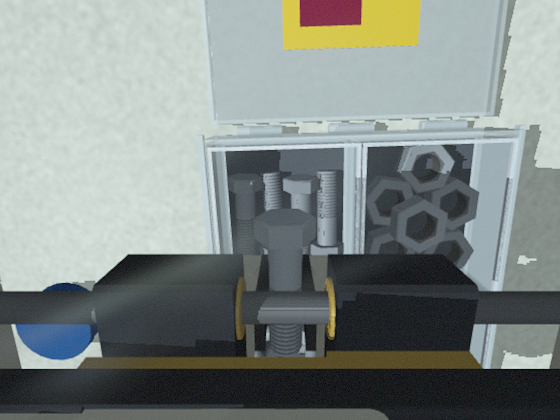

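The wrist view shows the bolt at (287,260), centred over the bolt bin (walls at x≈210 and 350). The placed nut lies flat in the nut bin at (420,225).

>>> {"api": "play_rows", "payload": {"rows": [{"slide": [0,0,0.25],"delta_rot": [0,0,0],"fingers": -1},{"slide": [0,0,0.25],"delta_rot": [0,0,0],"fingers": -1},{"slide": [0,0,0.1],"delta_rot": [0,0,0],"fingers": -1},{"slide": [0,0,0],"delta_rot": [0,0,0],"fingers": -1},{"slide": [0,0,0],"delta_rot": [0,0,0],"fingers": -1}]}}

```text
time_s: 25.48
tcp_pos: [0.6107, 0.072, 0.0463]
eef_rot: [-180.0, -0.1, 4.8]
contact_force: [0.5, 0.4, -0.9]
gripper_width: 0.0143
gripper_force: 35.0
```

>>> {"api": "play_rows", "payload": {"rows": [{"slide": [0,0,0.05],"delta_rot": [0,0,0],"fingers": -1},{"slide": [0,0,0.025],"delta_rot": [0,0,0],"fingers": -1},{"slide": [0,0,0],"delta_rot": [0,0,0],"fingers": -1},{"slide": [0,0,0],"delta_rot": [0,0,0],"fingers": -0.36},{"slide": [0,0,0],"delta_rot": [0,0,0],"fingers": -0.36},{"slide": [0,0,-0.15],"delta_rot": [0,0,0],"fingers": -0.36},{"slide": [0,0,-0.35],"delta_rot": [0,0,0],"fingers": -0.36},{"slide": [0,0,-0.4],"delta_rot": [0,0,0],"fingers": -0.36}]}}

```text
time_s: 26.48
tcp_pos: [0.6091, 0.0711, 0.1696]
eef_rot: [180.0, 0.1, 4.8]
contact_force: [1.4, 0.6, 0.1]
gripper_width: 0.028
gripper_force: 0.0
```

>>> {"api": "play_rows", "payload": {"rows": [{"slide": [-0.05,-0.4,-0.1],"delta_rot": [0,0,0],"fingers": -0.36},{"slide": [-0.05,-0.4,-0.1],"delta_rot": [0,0,0],"fingers": -0.36},{"slide": [-0.05,-0.4,-0.1],"delta_rot": [0,0,0],"fingers": -0.36},{"slide": [-0.05,-0.4,0],"delta_rot": [0,0,0],"fingers": -0.36},{"slide": [-0.05,-0.4,0],"delta_rot": [0,0,0],"fingers": -0.36},{"slide": [-0.05,-0.4,0],"delta_rot": [0,0,0],"fingers": -0.36},{"slide": [0,0,0],"delta_rot": [0,0,0],"fingers": -0.36},{"slide": [0,0,0],"delta_rot": [0,0,0],"fingers": -0.36}]}}

```text
time_s: 27.48
tcp_pos: [0.5344, 0.4264, 0.2134]
eef_rot: [180.0, 0.0, 4.8]
contact_force: [0.2, -0.3, -0.4]
gripper_width: 0.0279
gripper_force: 0.0
```

```bash
python3 - <<'E'
from h import *
from plant import r
c=r.capture('top');s=r.capture('scene')
t=pickle.load(open('top0.pkl','rb'))
ex=np.array([.9965,.0837,0]);ey=np.array([-.0837,.9965,0]);C=np.array([.552,.0145,.04])
def ov(c,x,y,w,h,k):
    I=cv2.resize(c['image'][y:y+h,x:x+w],None,fx=k,fy=k,interpolation=cv2.INTER_CUBIC)
    for a,b in((-1,-1),(-1,1),(1,-1),(1,1)):
        q=[(np.array(proj(c,C+(a*.058+i*.045)*ex+(b*.0505+j*.038)*ey))-(x,y))*k for i,j in((-1,-1),(-1,1),(1,1),(1,-1))]
        cv2.polylines(I,[np.int32(q)],1,(0,0,255),1)
    return I
a=ov(c,205,130,133,130,3);b=ov(s,205,170,133,130,3)
cv2.imwrite('pics/fin.png',np.hstack([a,b]))
d=cv2.absdiff(c['image'],t['image'])[195:290,370:465];print('brass diff',d[15:60,60:].max(),d[50:,:55].max())
E
```

```text
brass diff 19 83
```

View pics/fin.png

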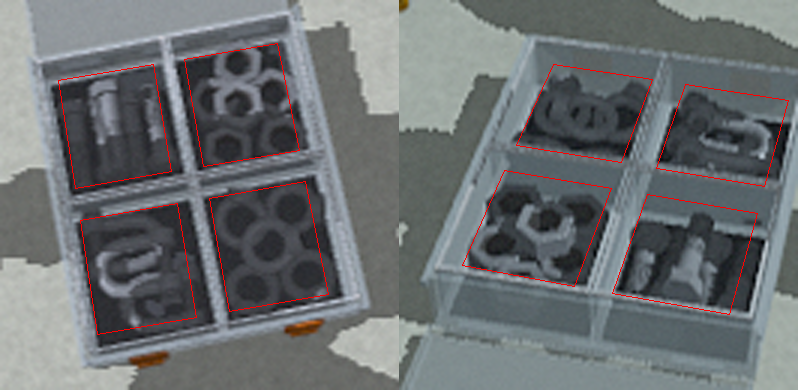

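All four parts lie near the centre of their own bins: nut at (235,95), bolt at (105,110), shackle at (130,265), eye nut at (270,245). The arm never came near the brass parts, so I take the image difference there to be the arm's shadow.

```bash
python3 -c "
from plant import r
print(r.close_job())"
```

```text
the job is handed in; nothing more can be done
None
```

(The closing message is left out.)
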